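Book an ornament into the inventory and show its label to the camera

TASK

Book the white ornament dish into the household inventory: take the handheld scanner out of its cup, hold it pointing straight down, its window about 6 cm above the centre of the striped label, steady for two seconds without touching the dish, and stand it back in its cup. Then pick up the dish, lift it about 8 cm clear of the blue book and turn it about a quarter turn, level, so that its label points squarely at the round table camera, keeping the loose red ball in the middle all the way. Finish still holding the dish up like that, level and still, and leave everything else on the table where it stands.

Things in the scene. Friction and masses are not known exactly. Their poses are not given: they have to be found in the camera images.
- scanner: Loose grey stick scanner standing in the cup: round rod 34 mm in diameter, 134 mm tall, 0.16 kg, orange band 52-64 mm above its foot, orange dot on top; its upper 90 mm is free to grip from above (any yaw). Origin: centre of its foot, which is the scan window; z runs up the rod, so it scans along -z.
- dock: Fixed white cup for the scanner: outside 60 mm in diameter, inside 50 mm, rim 50 mm and inner floor 6 mm above the table; a block 12 mm high reaches to 70 mm from the axis on its +x side. Origin: centre of its underside. It stands left or right of the robot's middle (the blue mug then on the other side).
- dish: Loose white round dish on the blue book, 170 mm in diameter, rim 34 mm high, shallow cone inside, about 0.4 kg, balanced near its axis. A fixed overhead handle spans it in its y-z plane: thin brass legs from the rim at y = +-81 mm up to a dark wooden bar. Origin: centre of the underside; z up; +x points to the yellow label tab.
- dish_grip (a point): Centre of the dish's wooden handle bar, on the dish's axis, 130 mm above its underside. The bar is 76 mm long along the dish's y, 14 mm wide (x) and 14 mm high; grip it from above, fingers closing along the dish's x. The ball's top is 74 mm below the bar's underside.
- label (a point): Centre of the face of the black-and-white striped label on the yellow tab (52 x 36 mm) at the dish's +x rim, 100 mm from the dish's axis and 32 mm above its underside; the face leans 30 degrees outward from horizontal and reads well from straight above. It starts facing away from the robot, within about 20 degrees.
- ball_center (a point): Centre of the loose red ball, 36 mm in diameter, 0.06 kg. It lies in the middle of the dish, where the flat floor lets it roll about 12 mm; in the dish its centre is about 31 mm above the dish's underside. A tilt or a jerk makes it roll.
- book: Fixed closed blue hardback lying flat under the dish, 180 x 250 x 30 mm. Origin: centre of its underside, on the table; its top is 30 mm above the table.
- lens (a point): Centre of the round all-round camera (white column 60 mm in diameter, 134 mm tall, foot 76 mm, with a black band all round, which is its lens, looking in every direction), 105 mm above the table, on the camera's axis. Fixed; it stands to the left or to the right of the dish, about 0.4 m away (the pen pot then stands on the other side).
- mug: Loose blue mug, 80 mm in diameter, 90 mm tall, handle at its +y. Leave alone. Origin: centre of its underside.
- pot: Fixed terracotta pen pot, 72 mm in diameter, 95 mm tall, pens up to 165 mm. Origin: centre of its underside.
- king: Loose pale wooden chess king, 52 mm foot, 133 mm tall, beyond the dish. Leave alone. Origin: centre of its underside.
- stapler: Loose red and black stapler, 130 x 36 x 41 mm, beyond the dish. Leave alone. Origin: centre of its underside.
Not all that is in view belongs to the job. Of the things like the scanner, leave any that is pink; of the rest the larger one is meant. What is shaped like the dish but pink or turquoise is not meant.

How it is judged:
By the outcome, as a careful person would: the job done as asked, in the order asked, and still so for the second after the job is handed in, while the arm keeps its last pose, push and grip.
It also fails if it takes over 72 s, if anything falls off the work surface, if the arm or the gripper's body presses on something with over 40 N, if the wrist force passes 120 N, or if a joint passes its speed limit or range.

ROBOT

A 6-joint arm with a two-finger parallel gripper is mounted at the origin on the work surface. World frame = base frame: x ahead of the robot, y to its left, z up, the work surface at z = 0. Lengths are in mm, angles in rad, forces in N, time in s.
With the tool pointing down it reaches from about 350 to 875 mm from the base axis. Payload 4.2 kg.
Tool frame: the origin (TCP) lies midway between the tips of the shut fingers; the grasp point (between the pads) lies 19 mm behind it (arm.grasp_offset is the distance from the TCP to the grasp point, in mm); z points along the fingers, y is the line along which they close (so a half turn about z gives the same grasp; the last joint's range is limited). The gripper opens to 85 mm and grips with 20 to 120 N. Pads are 22 mm wide; open, the fingers measure 114 mm over their backs; the gripper's body (76 mm by 85 mm) begins 54 mm behind the grasp point. The pads swing forward as they close: fully open they stand 13 mm farther back than shut.
Start: joints at [-0.968, 0.385, 0.008, 0, -1.194, -0.259], TCP at [210.681, -588.398, 206.612] pointing down, gripper open.
Joint ranges: [-3.14, 3.14], [-1.21, 2.06], [-1.07, 1.41], [-3.16, 2.05], [-2.99, -0.16], [-3.1, 3.1]. Speed limits (rad/s): [2.79, 2.79, 3.14, 3.14, 3.14, 3.14].

INTERFACE

Orientations are given as a unit quaternion [x, y, z, w].
In Python, from bench import arm gives the robot as it stands. The module is installed in compiled form; this text tells all that it offers.
- The arm moves only by the tool servo_tool, never from a script. Its argument "increments" is a list of rows, each a list of 7 numbers: the opening, from 0 (shut) to 1 (fully open), then the shift along the tool's x, y, z in m, then the turn, a rotation vector about the tool's x, y, z in degrees. In form: [[grip, x, y, z, ax, ay, az], ...]. A call has 1 to 12 rows; each row is the pose to reach, as a shift and turn from the pose commanded when the call began, along the tool's axes at that moment; what a row does not reach only later rows make up. A row lasts 1/8 s, in which the tool goes at most 62.5 mm and 10.7 degrees, less where a joint would pass 70% of its speed; a pose out of reach is approached as far as the arm can. A call with a gripper value outside its range is refused whole. The fingers move at their own pace and stop on an object; the grip force is fixed at half the most. Time passes only in rows, so rows that repeat a pose let the fingers close. It gives the time, the measured TCP pose, the force, the opening and the grip force at its end, in the units of the state.
- arm.read_state(): the state, without advancing time (a new reading comes with each control period).
- arm.get_image(name): name is "scene" or "top" or "wrist"; returns a dict with "color" (384x512x3 uint8, red, green, blue), "fx", "fy", "cx", "cy" (pixels), "rvec" (rotation vector, rad) and "tvec" (3), from world to camera coordinates, as OpenCV has them; the wrist camera has in their place "hand_eye" (4x4, takes a point from camera to tool coordinates, whose origin is the TCP and whose axes are the flange's). Camera axes: x right, y down, z forward; pixel columns grow to the right and rows downward; lengths in mm; the calibration is good to about 2 mm. A picture is of the moment at which its call begins: read the wrist's pose just before it. There is no depth.
- arm.job_done(): hands the job in; it is judged then, once.
Trained networks look in the newest picture that a camera, given by its name, has taken for a name from the list of things; names that differ only in an ending like _2 or _b are one class to them, and where a whole thing is asked for, a point or a joint stands for the part that bears it (a point fixed in the world has none). Each returns a list of dicts, best first, with "p" (0 to 1); they miss things now and then, are a little off and sometimes report something else, mostly with a low value. They report only what shows in the picture. A call takes as long as a camera call. They do not tell look-alikes from the thing itself.
- arm.look_for(camera, thing): "box" ([centre column, centre row, width, height] in pixels, round what is visible of it).
- arm.spot_point(camera, thing): "centre" ([column, row] in pixels: a listed point, or the origin of a listed thing).
The state is a dict: "clock": time; "joints": joint angles; "joint_vel": joint speeds; "joint_efforts": joint torques, N m; "position": TCP position; "ee_rot": TCP orientation; "contact_force": force on the tool from outside, world axes, zero at the start; "wrist_torque": the same for the moment, N m; "gripper_width": finger opening in mm; "grasp_force": force on a finger pad.
Only numpy, scipy, OpenCV 4.12 (cv2) and the standard library are available. Lean on these libraries where they do the work, as an engineer would, in place of code of your own. Each camera call takes 0.05 s, during which the arm holds its last target. There are 200 camera calls.

## Working session

There is one attempt and no reset: what is moved stays moved. The work goes in short steps, Python scripts to look and compute and a tool call to move; the robot and the scene stay as the last step left them, time stands still between calls to the robot, and variables do not carry over. Pictures are saved under pics/ and viewed, at most 10 in all, crops included, and the job is handed in when it is done.

Besides the shell and the picture viewer there is one more tool, called as a command line: name --pt "numbers of a row" for each row, then --argument value for the rest. servo_tool: Moves the arm, as the interface text tells. Its arguments: {"type":"object","properties":{"increments":{"type":"array","items":{"type":"array","items":{"type":"number"}}}},"required":["increments"]}

```bash
mkdir -p pics
cat > h.py <<'E'
import numpy as np, cv2
from scipy.spatial.transform import Rotation as R
from bench import arm
def ray(im,px,st=None):
    K=np.array([[im['fx'],0,im['cx']],[0,im['fy'],im['cy']],[0,0,1.]])
    d=np.linalg.inv(K)@np.array([px[0],px[1],1.])
    if 'rvec' in im:
        M=cv2.Rodrigues(np.array(im['rvec'],float))[0]; t=np.array(im['tvec'],float).ravel()
        return -M.T@t, M.T@d
    H=np.array(im['hand_eye']); T=R.from_quat(st['ee_rot']).as_matrix()
    return T@H[:3,3]+np.array(st['position']), T@H[:3,:3]@d
def at_z(im,px,z,st=None):
    o,d=ray(im,px,st); return o+d*(z-o[2])/d[2]
def proj(im,P):
    K=np.array([[im['fx'],0,im['cx']],[0,im['fy'],im['cy']],[0,0,1.]])
    return cv2.projectPoints(np.array(P,float).reshape(-1,3),np.array(im['rvec'],float),np.array(im['tvec'],float),K,None)[0].reshape(-1,2)
def tri(rays):
    A=np.zeros((3,3));b=np.zeros(3)
    for o,d in rays:
        d=d/np.linalg.norm(d);Q=np.eye(3)-np.outer(d,d);A+=Q;b+=Q@o
    return np.linalg.solve(A,b)
def save(im,n): cv2.imwrite('pics/'+n,cv2.cvtColor(im['color'],cv2.COLOR_RGB2BGR))
E
python3 - <<'E'
from h import *
s=arm.read_state();print(s['clock'],s['position'],s['ee_rot'],s['gripper_width'],s['contact_force'],arm.grasp_offset)
a=arm.get_image('scene');b=arm.get_image('top')
cv2.imwrite('pics/a.png',cv2.cvtColor(a['color'],cv2.COLOR_RGB2BGR));save(b,'b.png')
for n,im in(('scene',a),('top',b)):
    print(n,ray(im,(256,192)))
    for t in ['scanner','dock','dish','dish_grip','label','ball_center','lens','king','stapler','mug','pot']:
        print(t,[(np.round(x['centre']),round(x['p'],2)) for x in arm.spot_point(n,t)[:4]])
E
```

```text
0.0 [ 210.48023428 -587.82729296  205.50151615] [-1.70961957e-01  9.85277019e-01  1.07268591e-03 -2.34280239e-04] 85.37342362997892 [-0.51663956  0.08822408 -0.61912436] 18.700000000000003
scene (array([1166.03155982, -214.53989585,  941.81724086]), array([-0.58564906,  0.20638118, -0.78385566]))
scanner [(array([157., 211.]), 0.79), (array([182., 194.]), 0.73), (array([135., 197.]), 0.59), (array([232., 184.]), 0.52)]
dock [(array([158., 213.]), 0.9)]
dish [(array([232., 212.]), 0.96), (array([391., 244.]), 0.74), (array([279., 282.]), 0.72)]
dish_grip [(array([279., 261.]), 0.89), (array([406., 222.]), 0.84), (array([236., 185.]), 0.59)]
label [(array([360., 249.]), 0.83), (array([239., 232.]), 0.59), (array([311., 304.]), 0.57)]
ball_center [(array([232., 206.]), 0.47)]
lens [(array([378., 154.]), 0.63)]
king [(array([336., 267.]), 0.73), (array([202., 301.]), 0.65)]
stapler [(array([334., 268.]), 0.75)]
mug [(array([330., 163.]), 0.75)]
pot [(array([110., 265.]), 0.83)]
top (array([ 238.90384508,  -10.58207539, 1637.86181535]), array([ 0.21198447, -0.00708855, -0.9773837 ]))
scanner [(array([346., 271.]), 0.68), (array([325., 247.]), 0.63), (array([301., 256.]), 0.52)]
dock [(array([326., 248.]), 0.79), (array([119., 195.]), 0.27)]
dish [(array([264., 209.]), 0.91), (array([257., 142.]), 0.86), (array([162., 131.]), 0.79)]
dish_grip [(array([154., 116.]), 0.64), (array([266., 201.]), 0.59)]
label [(array([277., 180.]), 0.9), (array([246., 114.]), 0.7)]
ball_center [(array([271., 206.]), 0.47), (array([264., 204.]), 0.2)]
lens [(array([121., 193.]), 0.9)]
king [(array([310., 155.]), 0.82), (array([155., 227.]), 0.62)]
stapler [(array([211., 137.]), 0.82)]
mug [(array([158., 229.]), 0.75)]
pot [(array([375., 207.]), 0.8)]
```

View pics/a.png

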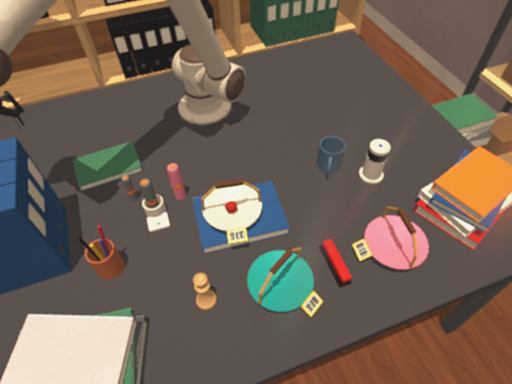

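View pics/b.png

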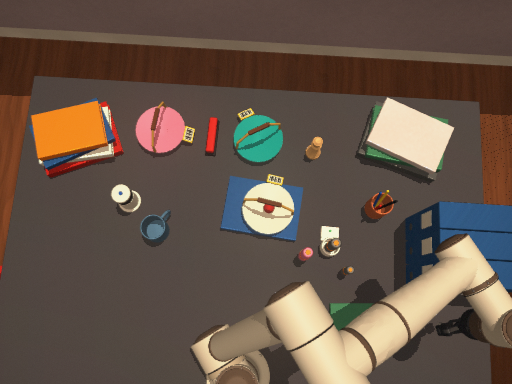

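Run:
```python
from h import *
a=arm.get_image('scene');b=arm.get_image('top')
print(a['fx'],b['fx'])
T=lambda p,q:print(np.round(tri([ray(a,p),ray(b,q)])))
T((232,212),(268,210)) # dish-ish
T((236,232),(277,180)) # label
T((232,185),(269,203)) # grip
T((378,150),(121,193))
T((232,207),(269,208))
for n,q,z in [('grip',(269,203),160),('label',(276,180),62),('ball',(269,208),61),('lens top',(121,193),105),('dock',(330,248),6),('scanner top',(337,243),140),('pink top',(308,251),130),('small top',(350,268),100),('mug',(155,229),45),('king',(310,155),0),('bookc',(262,208),30)]:
    print(n,np.round(at_z(b,q,z)))
for n,q,z in [('grip',(232,185),160),('label',(237,237),62),('ball',(232,207),61),('dock',(158,213),6),('dot',(146,184),140),('pink',(173,167),130),('lens',(378,154),105)]: print('sc',n,np.round(at_z(a,q,z)))
c=np.hstack([cv2.resize(a['color'][160:230,100:200],(400,280),interpolation=2),cv2.resize(b['color'][215:285,285:385],(400,280),interpolation=2)])
d=np.hstack([cv2.resize(a['color'][170:250,190:290],(400,320),interpolation=2),cv2.resize(b['color'][165:245,220:320],(400,320),interpolation=2)])
cv2.imwrite('pics/c.png',cv2.cvtColor(np.vstack([c,d]),cv2.COLOR_RGB2BGR))
```

```text
382.9210081526432 490.8706869488164
[529. -66.  30.]
[624. -86.  72.]
[530. -61. 152.]
[537. 401. 119.]
[531. -66.  58.]
grip [527. -63. 160.]
label [625. -86.  62.]
ball [530. -67.  61.]
lens top [541. 408. 105.]
dock [ 418. -279.    6.]
scanner top [ 420. -278.  140.]
pink top [ 391. -191.  130.]
small top [ 350. -327.  100.]
mug [441. 300.  45.]
king [ 737. -202.    0.]
bookc [534. -45.  30.]
sc grip [536. -59. 160.]
sc label [634. -85.  62.]
sc ball [534. -66.  61.]
sc dock [ 433. -270.    6.]
sc dot [ 430. -273.  140.]
sc pink [ 386. -189.  130.]
sc lens [540. 398. 105.]
```

View pics/c.png

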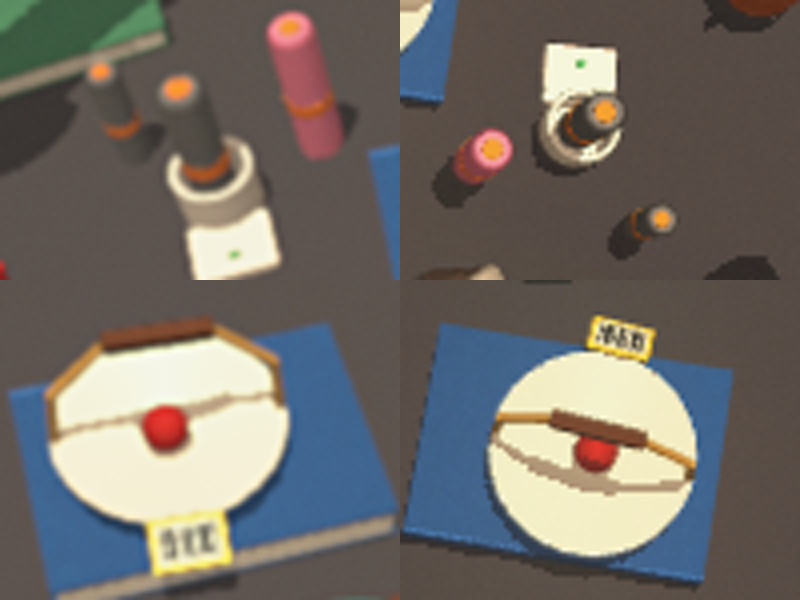

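```bash
cat >> h.py <<'E'
def inc(*W):
    """world waypoints (x,y,z,yaw of tool y deg) -> tool increments from now"""
    s=arm.read_state();p=np.array(s['position']);T=R.from_quat(s['ee_rot']).as_matrix()
    y0=np.degrees(np.arctan2(T[1,1],T[0,1]))
    print('t',round(s['clock'],2),'pos',np.round(p,1),'yaw',round(y0,2),'tilt',np.round(np.degrees(T[:2,2]),2),'F',np.round(s['contact_force'],1),'w',round(s['gripper_width'],1),'g',round(s['grasp_force'],1),'j',np.round(s['joints'],2))
    for w in W:
        d=T.T@(np.array(w[:3])-p)/1000
        if len(w)>3:
            u=np.radians(w[3]);X=np.array([np.sin(u),-np.cos(u),0]);Y=np.array([np.cos(u),np.sin(u),0])
            # tool z down: x = y cross z
            Mx=np.array([np.cross(Y,[0,0,-1]),Y,[0,0,-1]]).T
            rv=R.from_matrix(T.T@Mx).as_rotvec(degrees=True)
        else: rv=np.zeros(3)
        print(w,'->',np.round(d,4),np.round(rv,2))
E
python3 - <<'E'
from h import *
w=arm.get_image('wrist');b=arm.get_image('top')
print(np.round(w['hand_eye'],3),w['fx'])
print('boxfile',np.round(at_z(b,(405,225),0)),np.round(at_z(b,(405,270),0)),np.round(at_z(b,(440,203),250)))
inc((290,-430,330,135),(400,-277,330,162))
E
```

```text
[[  -0.      -0.958   -0.288   73.269]
 [   1.      -0.       0.      -1.324]
 [  -0.      -0.288    0.958 -167.512]
 [   0.       0.       0.       1.   ]] 340.80849279984733
boxfile [ 512. -530.    0.] [ 362. -529.    0.] [ 541. -552.  250.]
t 1.4 pos [ 210.7 -588.4  206.6] yaw 109.7 tilt [ 0. -0.] F [ 0.1 -1.1  0.4] w 85.5 g 0.0 j [-0.97  0.38  0.01 -0.   -1.19 -0.26]
(290, -430, 330, 135) -> [-0.1281  0.1224 -0.1234] [ -0.    0.  -25.3]
(400, -277, 330, 162) -> [-0.2832  0.2294 -0.1234] [ -0.    0.  -52.3]
```

servo_tool --pt "1 -0.03 0.03 -0.04 0 0 -6" --pt "1 -0.07 0.07 -0.08 0 0 -14" --pt "1 -0.11 0.11 -0.12 0 0 -24" --pt "1 -0.16 0.15 -0.123 0 0 -33" --pt "1 -0.21 0.18 -0.123 0 0 -42" --pt "1 -0.25 0.21 -0.123 0 0 -50" --pt "1 -0.283 0.229 -0.123 0 0 -52.3" --pt "1 -0.283 0.229 -0.123 0 0 -52.3" --pt "1 -0.283 0.229 -0.123 0 0 -52.3"

```text
clock: 2.52
position: [399.8, -277.5, 329.7]
ee_rot: [-0.588, 0.809, -0.0, -0.0]
contact_force: [0.2, -0.2, -0.2]
gripper_width: 85.2
grasp_force: 0.0
```

Run:
```python
from h import *
s=arm.read_state();w=arm.get_image('wrist');save(w,'w1.png')
for t in('scanner','dock','label'):
    for x in arm.spot_point('wrist',t)[:4]: print(t,np.round(x['centre'],1),round(x['p'],2),np.round(at_z(w,x['centre'],6,s),1))
hsv=cv2.cvtColor(w['color'],cv2.COLOR_RGB2HSV)
m=cv2.inRange(hsv,(5,150,120),(20,255,255))
n,l,st,c=cv2.connectedComponentsWithStats(m)
for i in range(1,n):
    if st[i,4]>15: print(st[i],np.round(c[i],1),np.round(at_z(w,c[i],140,s),1))
inc()
```

```text
scanner [242.5 146.3] 0.76 [ 424.6 -275.     6. ]
scanner [282.6  94. ] 0.68 [ 348.1 -327.1    6. ]
scanner [282.1 190.1] 0.56 [ 389.1 -193.5    6. ]
dock [244.  145.6] 0.8 [ 422.2 -275.3    6. ]
label [153.3 316.3] 0.93 [661.9 -46.6   6. ]
[  14   33   97   68 1389] [73.2 68.1] [ 546.1 -420.6  140. ]
[276  83   8  14  19] [278.1  88.5] [ 358.9 -339.5  140. ]
[285  88  11  11  94] [290.1  93.3] [ 348.8 -331.3  140. ]
[231 139  25  11  53] [243.3 141.7] [ 409.4 -299.4  140. ]
[233 158  15  16 178] [239.6 165.5] [ 421.4 -276.3  140. ]
[273 189  25  17 100] [283.1 193.5] [ 386.1 -231.7  140. ]
[284 218  15  13 141] [290.9 223.9] [ 388.1 -194.4  140. ]
[ 52 231  14   4  21] [ 58.6 232. ] [ 642.4 -266.8  140. ]
[ 25 239  55  47 690] [ 52.5 257.8] [ 664.6 -239.6  140. ]
[ 16 279   9  18  27] [ 20.9 286.5] [ 718.6 -216.9  140. ]
[202 279   8  55 278] [205. 307.] [ 519.  -121.8  140. ]
t 2.73 pos [ 399.3 -278.2  329.6] yaw 161.9 tilt [-0.01 -0.  ] F [ 0.2  0.8 -1. ] w 85.6 g 0.0 j [-0.27  0.08 -0.09  0.   -1.4  -0.04]
```

View pics/w1.png

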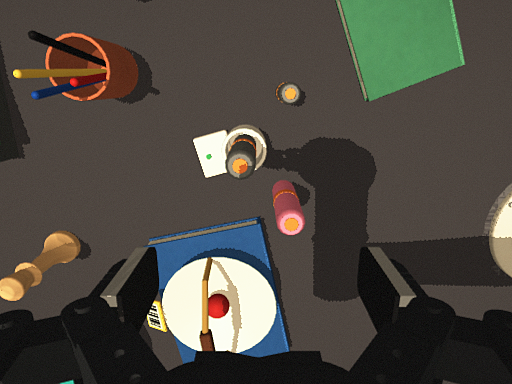

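Run:
```python
from h import *
inc((421.4,-276,87,162))
```

```text
t 2.73 pos [ 399.3 -278.2  329.6] yaw 161.9 tilt [-0.01 -0.  ] F [ 0.2  0.8 -1. ] w 85.6 g 0.0 j [-0.27  0.08 -0.09  0.   -1.4  -0.04]
(421.4, -276, 87, 162) -> [-0.0089 -0.0203  0.2426] [ 0.01 -0.   -0.1 ]
```

servo_tool --pt "1 -0.008 -0.02 0.03 0 0 0" --pt "1 -0.008 -0.02 0.08 0 0 0" --pt "1 -0.008 -0.02 0.13 0 0 0" --pt "1 -0.008 -0.02 0.18 0 0 0" --pt "1 -0.008 -0.02 0.22 0 0 0" --pt "1 -0.008 -0.02 0.243 0 0 0" --pt "1 -0.008 -0.02 0.243 0 0 0" --pt "0 -0.008 -0.02 0.243 0 0 0" --pt "0 -0.008 -0.02 0.243 0 0 0" --pt "0 -0.008 -0.02 0.243 0 0 0" --pt "0 -0.008 -0.02 0.243 0 0 0" --pt "0 -0.008 -0.02 0.243 0 0 0"

```text
clock: 4.22
position: [422.0, -276.3, 87.9]
ee_rot: [-0.588, 0.809, -0.001, 0.0]
contact_force: [-1.6, -0.6, 7.1]
gripper_width: 32.0
grasp_force: 59.5
```

Run:
```python
from h import *
inc((421.4,-276,240,162))
print(arm.read_state()['wrist_torque'])
```

```text
t 4.22 pos [ 422.  -276.3   87.9] yaw 162.04 tilt [ 0.09 -0.06] F [-1.6 -0.6  7.1] w 32.0 g 59.5 j [-0.26  0.31 -0.45  0.   -0.81 -0.06]
(421.4, -276, 240, 162) -> [-0.      0.0004 -0.1521] [-0.1  -0.03  0.04]
[0.24164843 0.39276884 0.02031957]
```

servo_tool --pt "0 0 0 -0.005 0 0 0" --pt "0 0 0 -0.02 0 0 0" --pt "0 0 0 -0.05 0 0 0" --pt "0 0 0 -0.08 0 0 0" --pt "0 0 0 -0.11 0 0 0" --pt "0 0 0 -0.14 0 0 0" --pt "0 0 0 -0.165 0 0 0" --pt "0 0 0 -0.175 0 0 0" --pt "0 0 0 -0.175 0 0 0"

```text
clock: 5.35
position: [421.4, -275.7, 261.4]
ee_rot: [-0.588, 0.809, 0.0, 0.0]
contact_force: [0.9, -0.0, -2.2]
gripper_width: 32.1
grasp_force: 59.8
```

Run:
```python
from h import *
s=arm.read_state()
a=arm.get_image('scene');b=arm.get_image('top');w=arm.get_image('wrist')
f=[]
for n,im in(('scene',a),('top',b),('wrist',w)):
  for t,z in(('label',62),('ball_center',61),('dish_grip',160),('dish',30),('lens',105)):
    for x in arm.spot_point(n,t)[:4]:
        P=at_z(im,x['centre'],z,s); print(n,t,np.round(x['centre'],1),round(x['p'],2),np.round(P,1))
# white dish rim ellipse, ball colour
for n,im in(('top',b),('scene',a),('wrist',w)):
    h=cv2.cvtColor(im['color'],cv2.COLOR_RGB2HSV)
    m=cv2.inRange(h,(0,190,110),(6,255,255))|cv2.inRange(h,(174,190,110),(180,255,255))
    k,l,st,c=cv2.connectedComponentsWithStats(m)
    for i in range(1,k):
        P=at_z(im,c[i],61,s)
        if st[i,4]>20 and abs(P[0]-530)<40 and abs(P[1]+65)<40: print(n,'ball',np.round(P,1),st[i])
    m=cv2.inRange(h,(18,110,130),(34,255,255))
    k,l,st,c=cv2.connectedComponentsWithStats(cv2.morphologyEx(m,3,np.ones((7,7))))
    for i in range(1,k):
        P=at_z(im,c[i],62,s)
        if st[i,4]>20 and abs(P[0]-628)<40 and abs(P[1]+85)<40: print(n,'tab',np.round(P,1),st[i])
inc((610,-200,260,162),(625,-86,260,162))
crop=[cv2.resize(a['color'][120:250,120:290],(510,390)),cv2.resize(w['color'],(290*2-290,390))]
cv2.imwrite('pics/d.png',cv2.cvtColor(np.hstack(crop),cv2.COLOR_RGB2BGR))
```

```text
scene label [359.9 247.5] 0.88 [782.2 204.   62. ]
scene label [235.  234.4] 0.83 [624.2 -87.4  62. ]
scene label [312.4 301.5] 0.59 [869.6  23.9  62. ]
scene ball_center [230.6 206.9] 0.54 [531.8 -69.2  61. ]
scene ball_center [204.  299.8] 0.2 [ 771.  -216.4   61. ]
scene dish_grip [403.7 221.8] 0.96 [801.2 292.7 160. ]
scene dish_grip [232.4 185.6] 0.94 [538.7 -59.  160. ]
scene dish_grip [281.9 264.7] 0.82 [799.6 -28.7 160. ]
scene dish [278.5 281.9] 0.97 [780.4 -25.1  30. ]
scene dish [229.9 210. ] 0.92 [519.5 -69.5  30. ]
scene dish [392.4 244.1] 0.63 [791.2 306.6  30. ]
scene lens [376.2 152.5] 0.68 [532.6 396.4 105. ]
scene lens [336.6 265.9] 0.45 [824.8 105.7 105. ]
top label [246.1 114.4] 0.92 [848.3  27.2  62. ]
top label [188.5 133.7] 0.9 [767.3 216.7  62. ]
top label [278.4 181.7] 0.63 [620.  -93.8  62. ]
top ball_center [267.5 207.2] 0.45 [532.6 -62.4  61. ]
top dish_grip [153.5 116.4] 0.98 [785.1 318.9 160. ]
top dish_grip [269.  200.8] 0.77 [534.3 -62.7 160. ]
top dish_grip [259.6 130.1] 0.57 [760.5 -21.1 160. ]
top dish [266.6 211.9] 0.94 [522.3 -61.3  30. ]
top dish
[... 229 characters left out ...]
 105. ]
wrist ball_center [222.9 333.2] 0.61 [536.9 -68.8  61. ]
wrist dish [228.  318.1] 0.73 [533.4 -66.7  30. ]
wrist dish [ 89.2 370.4] 0.58 [755.7 -44.4  30. ]
top ball [532.5 -65.7  61. ] [265 205   8   6  37]
top tab [630.2 -68.9  62. ] [267 174  12  10  74]
scene ball [530.5 -67.8  61. ] [226 202  10  10  75]
scene tab [631.  -83.3  62. ] [226 228  22  16 109]
wrist ball [529.6 -70.6  61. ] [217 319  22  29 388]
t 6.25 pos [ 421.5 -276.   261.7] yaw 162.0 tilt [ 0.01 -0.  ] F [-0.6 -0.1 -0.9] w 32.3 g 59.8 j [-0.26  0.14 -0.19 -0.   -1.24 -0.06]
(610, -200, 260, 162) -> [-0.1305 -0.1558  0.0017] [-0.01  0.    0.  ]
(625, -86, 260, 162) -> [-0.2436 -0.1349  0.0017] [-0.01  0.    0.  ]
```

View pics/d.png

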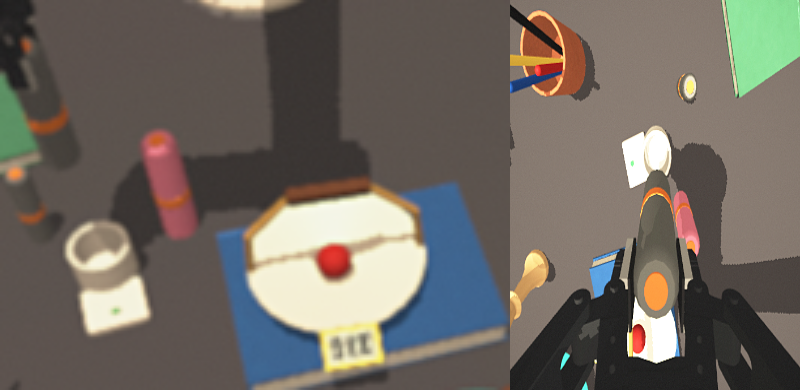

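servo_tool --pt "0 -0.015 -0.025 0 0 0 0" --pt "0 -0.045 -0.065 0 0 0 0" --pt "0 -0.08 -0.11 0 0 0 0" --pt "0 -0.113 -0.145 0 0 0 0" --pt "0 -0.15 -0.145 0 0 0 0" --pt "0 -0.19 -0.141 0 0 0 0" --pt "0 -0.225 -0.138 0.01 0 0 0" --pt "0 -0.24 -0.137 0.03 0 0 0" --pt "0 -0.244 -0.137 0.05 0 0 0" --pt "0 -0.244 -0.137 0.057 0 0 0" --pt "0 -0.244 -0.137 0.057 0 0 0"

```text
clock: 7.62
position: [627.1, -86.6, 204.4]
ee_rot: [-0.588, 0.809, 0.0, -0.0]
contact_force: [0.7, 0.7, -1.4]
gripper_width: 31.9
grasp_force: 60.0
```

Run:
```python
from h import *
inc((627.5,-86,204,162))
a=arm.get_image('scene');w=arm.get_image('wrist')
print(proj(a,[[627.5,-86,122],[627.5,-86,62],[627.5,-86,256]]))
cv2.imwrite('pics/e.png',cv2.cvtColor(np.hstack([cv2.resize(a['color'][110:260,180:320],(420,450)),cv2.resize(w['color'],(380,450))]),cv2.COLOR_RGB2BGR))
```

```text
t 7.62 pos [627.1 -86.6 204.4] yaw 161.99 tilt [-0.04 -0.02] F [ 0.7  0.7 -1.4] w 31.9 g 60.0 j [ 0.12  0.4   0.03  0.   -1.2  -0.43]
(627.5, -86, 204, 162) -> [-0.0007 -0.0002  0.0004] [ 0.03 -0.03 -0.01]
[[234.47306896 222.8023891 ]
 [235.88139075 235.2219594 ]
 [230.78366288 190.26661593]]
```

View pics/e.png

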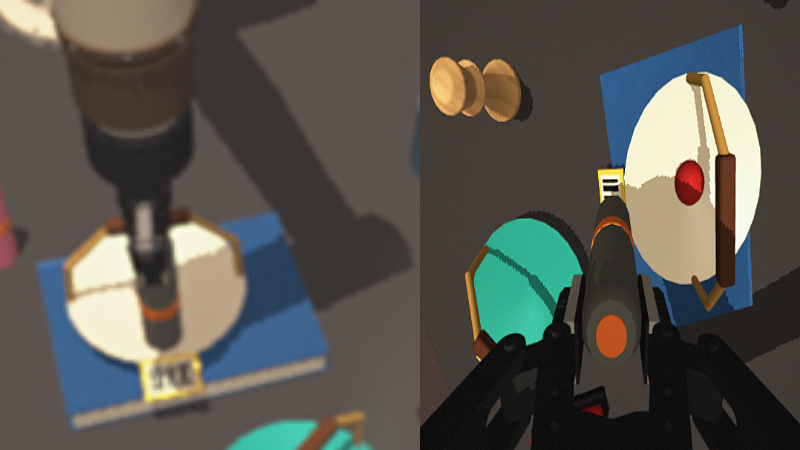

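servo_tool --pt "0 -0.002 -0.001 0.001 0 0 0" --pt "0 -0.002 -0.001 0.001 0 0 0" --pt "0 -0.002 -0.001 0.001 0 0 0" --pt "0 -0.002 -0.001 0.001 0 0 0" --pt "0 -0.002 -0.001 0.001 0 0 0" --pt "0 -0.002 -0.001 0.001 0 0 0" --pt "0 -0.002 -0.001 0.001 0 0 0" --pt "0 -0.002 -0.001 0.001 0 0 0" --pt "0 -0.002 -0.001 0.001 0 0 0" --pt "0 -0.002 -0.001 0.001 0 0 0" --pt "0 -0.002 -0.001 0.001 0 0 0" --pt "0 -0.002 -0.001 0.001 0 0 0"

```text
clock: 9.22
position: [628.7, -84.7, 203.6]
ee_rot: [-0.588, 0.809, -0.0, -0.0]
contact_force: [-0.2, 0.2, -2.2]
gripper_width: 31.8
grasp_force: 60.0
```

servo_tool --pt "0 0 0 0 0 0 0" --pt "0 0 0 0 0 0 0" --pt "0 0 0 0 0 0 0" --pt "0 0 0 0 0 0 0" --pt "0 0 0 0 0 0 0" --pt "0 0 0 0 0 0 0" --pt "0 0 0 0 0 0 0" --pt "0 0 0 0 0 0 0" --pt "0 0 0 0 0 0 0" --pt "0 0 0 0 0 0 0" --pt "0 0 0 0 0 0 0" --pt "0 0 0 0 0 0 0"

```text
clock: 10.72
position: [628.7, -84.6, 203.6]
ee_rot: [-0.588, 0.809, -0.0, -0.0]
contact_force: [1.0, -0.5, -0.6]
gripper_width: 31.8
grasp_force: 60.0
```

Run:
```python
from h import *
a=arm.get_image('scene');s=arm.read_state()
for t in('label','scanner'):
  for x in arm.spot_point('scene',t)[:4]: print(t,np.round(x['centre'],1),round(x['p'],2),np.round(at_z(a,x['centre'],62 if t=='label' else 122),1))
inc((629,-84,260,162),(600,-220,260,162),(421.5,-276,260,162))
```

```text
label [235.7 235.3] 0.82 [627.6 -86.5  62. ]
label [311.9 302.7] 0.75 [871.9  21.5  62. ]
label [361.1 250.6] 0.71 [791.4 202.2  62. ]
scanner [235.4 222.4] 0.88 [627.2 -83.4 122. ]
scanner [156.4 212.6] 0.7 [ 521.3 -267.2  122. ]
scanner [130.5 198.8] 0.63 [ 449.8 -323.5  122. ]
scanner [183.  195.9] 0.56 [ 492.8 -188.1  122. ]
t 10.88 pos [628.7 -84.7 203.6] yaw 162.0 tilt [-0. -0.] F [-0.4  0.6 -2.5] w 31.9 g 60.0 j [ 0.12  0.4   0.03  0.   -1.2  -0.43]
(629, -84, 260, 162) -> [-0.0007 -0.0001 -0.0564] [ 0. -0. -0.]
(600, -220, 260, 162) -> [ 0.1376 -0.0145 -0.0564] [ 0. -0. -0.]
(421.5, -276, 260, 162) -> [ 0.246   0.1379 -0.0564] [ 0. -0. -0.]
```

servo_tool --pt "0 0 0 -0.015 0 0 0" --pt "0 0.01 0 -0.04 0 0 0" --pt "0 0.035 -0.003 -0.057 0 0 0" --pt "0 0.075 -0.007 -0.057 0 0 0" --pt "0 0.115 -0.01 -0.057 0 0 0" --pt "0 0.15 0.01 -0.057 0 0 0" --pt "0 0.18 0.045 -0.057 0 0 0" --pt "0 0.21 0.085 -0.057 0 0 0" --pt "0 0.235 0.12 -0.057 0 0 0" --pt "0 0.246 0.138 -0.057 0 0 0" --pt "0 0.246 0.138 -0.057 0 0 0" --pt "0 0.246 0.138 -0.057 0 0 0"

```text
clock: 12.38
position: [422.5, -276.0, 261.1]
ee_rot: [-0.588, 0.809, -0.001, 0.0]
contact_force: [-0.2, -0.1, -1.9]
gripper_width: 31.9
grasp_force: 60.1
```

Run:
```python
from h import *
inc((421.8,-276,88,162))
s=arm.read_state();w=arm.get_image('wrist')
for x in arm.spot_point('wrist','dock')[:2]: print(x['centre'],x['p'],at_z(w,x['centre'],0,s))
# cup rim
h=cv2.cvtColor(w['color'],cv2.COLOR_RGB2HSV);b=arm.get_image('top')
for x in arm.spot_point('top','dock')[:2]: print(x['centre'],x['p'],at_z(b,x['centre'],0))
for x in arm.look_for('wrist','dock')[:2]: print(x)
```

```text
t 12.38 pos [ 422.5 -276.   261.1] yaw 162.03 tilt [ 0.08 -0.03] F [-0.2 -0.1 -1.9] w 31.9 g 60.1 j [-0.26  0.14 -0.19  0.   -1.24 -0.06]
(421.8, -276, 88, 162) -> [0.0002 0.0009 0.1731] [-0.08 -0.    0.03]
[328.5, 246.5] 0.74 [ 423.56407915 -274.50382498    0.        ]
{'box': [243.8, 155.8, 87.3, 59.9], 'p': 0.82}
```

servo_tool --pt "0 0 0.001 0.02 0 0 0" --pt "0 0 0.001 0.055 0 0 0" --pt "0 0 0.001 0.09 0 0 0" --pt "0 0 0.001 0.115 0 0 0" --pt "0 0 0.001 0.135 0 0 0" --pt "0 0 0.001 0.152 0 0 0" --pt "0 0 0.001 0.163 0 0 0" --pt "0 0 0.001 0.17 0 0 0" --pt "0 0 0.001 0.172 0 0 0" --pt "0 0 0.001 0.172 0 0 0"

```text
clock: 13.88
position: [420.8, -275.8, 89.0]
ee_rot: [-0.588, 0.809, -0.0, 0.0]
contact_force: [-0.7, 0.1, -1.4]
gripper_width: 31.9
grasp_force: 60.1
```

servo_tool --pt "1 0 0 0 0 0 0" --pt "1 0 0 0 0 0 0" --pt "1 0 0 0 0 0 0" --pt "1 0 0 0 0 0 0" --pt "1 0 0 0 0 0 0" --pt "1 0 0 -0.01 0 0 0" --pt "1 0 0 -0.04 0 0 0" --pt "1 0 0 -0.09 0 0 0" --pt "1 0 0 -0.15 0 0 0" --pt "1 0 0 -0.21 0 0 0" --pt "1 0 0 -0.24 0 0 0" --pt "1 0 0 -0.24 0 0 0"

```text
clock: 15.38
position: [421.4, -276.2, 332.3]
ee_rot: [-0.588, 0.809, -0.003, 0.002]
contact_force: [-0.3, 0.5, -0.5]
gripper_width: 85.4
grasp_force: 0.0
```

Run:
```python
from h import *
s=arm.read_state();w=arm.get_image('wrist')
for x in arm.spot_point('wrist','scanner')[:4]: print(x['centre'],x['p'],at_z(w,x['centre'],6,s))
hsv=cv2.cvtColor(w['color'],cv2.COLOR_RGB2HSV)
m=cv2.inRange(hsv,(5,150,120),(20,255,255))
n,l,st,c=cv2.connectedComponentsWithStats(m)
for i in range(1,n):
    P=at_z(w,c[i],140,s)
    if st[i,4]>15 and abs(P[0]-420)<40 and abs(P[1]+276)<40: print(st[i],np.round(P,1))
# pose directly above dish, camera offset compensated
inc((500,-150,330,168),(530,-65,330,168))
```

```text
[259.9, 139.3] 0.85 [ 421.45870659 -275.90614602    6.        ]
[297.8, 183.3] 0.83 [ 387.54924554 -195.21801663    6.        ]
[297.7, 85.0] 0.76 [ 348.47910852 -331.45861169    6.        ]
[248 132  24  12  49] [ 414.6 -299.6  140. ]
[254 151  15  15 178] [ 420.2 -275.6  140. ]
t 15.47 pos [ 420.  -275.3  328.4] yaw 161.99 tilt [-0.01  0.04] F [-0.2  0.3 -0.9] w 85.3 g 0.0 j [-0.26  0.11 -0.06 -0.   -1.4  -0.06]
(500, -150, 330, 168) -> [-0.1439 -0.0373 -0.0015] [ 0.02  0.04 -6.01]
(530, -65, 330, 168) -> [-0.234  -0.0396 -0.0015] [ 0.02  0.04 -6.01]
```

servo_tool --pt "1 -0.025 -0.01 -0.002 0 0 -1" --pt "1 -0.06 -0.02 -0.002 0 0 -3" --pt "1 -0.1 -0.03 -0.002 0 0 -5" --pt "1 -0.13 -0.037 -0.002 0 0 -6" --pt "1 -0.144 -0.04 -0.002 0 0 -6" --pt "1 -0.144 -0.04 -0.002 0 0 -6" --pt "1 -0.144 -0.04 -0.002 0 0 -6"

```text
clock: 16.35
position: [502.4, -151.7, 330.3]
ee_rot: [-0.629, 0.777, 0.0, -0.0]
contact_force: [0.1, 0.9, -0.7]
gripper_width: 85.9
grasp_force: 0.0
```

Run:
```python
from h import *
s=arm.read_state();w=arm.get_image('wrist');save(w,'w3.png')
for t,z in(('label',62),('ball_center',61),('dish_grip',160),('dish',30)):
    for x in arm.spot_point('wrist',t)[:2]: print(t,np.round(x['centre'],1),round(x['p'],2),np.round(at_z(w,x['centre'],z,s),1))
b=arm.get_image('top');
for n in('top','scene'):
    im=arm.get_image(n)
    for x in arm.spot_point(n,'lens')[:2]: print(n,np.round(x['centre'],1),round(x['p'],2),np.round(at_z(im,x['centre'],105),1))
    for x in arm.look_for(n,'lens')[:2]: print(n,np.round(x['box'],1))
inc()
```

```text
label [ 58.  299.8] 0.9 [839.8  10.5  62. ]
label [178.5 213.6] 0.59 [628.1 -83.5  62. ]
ball_center [247.4 208.7] 0.71 [534.7 -70.4  61. ]
dish_grip [ 64.8 301.8] 0.78 [754.1 -38.2 160. ]
dish_grip [247.2 244.2] 0.75 [533.2 -65.3 160. ]
dish [250.8 204.2] 0.86 [531.6 -65.2  30. ]
dish [108.9 252.2] 0.72 [758.9 -34.9  30. ]
top [120.  194.6] 0.55 [536.  410.5 105. ]
top [125.6 197.6  34.4  29.1]
scene [374.8 152.5] 0.64 [531.1 392.5 105. ]
scene [376.6 163.3  32.8  45. ]
scene [337.8 266.4  30.3  48.1]
t 16.95 pos [ 503.  -151.1  330.7] yaw 168.0 tilt [ 0. -0.] F [ 1.2  0.9 -0.4] w 85.3 g 0.0 j [ 0.02  0.15 -0.01  0.   -1.41 -0.23]
```

View pics/w3.png

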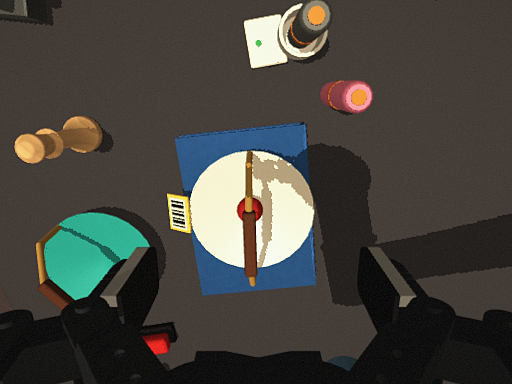

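Run:
```python
from h import *
im=cv2.cvtColor(cv2.imread('pics/w3.png'),cv2.COLOR_BGR2RGB)
s=arm.read_state();w=arm.get_image('wrist')
h=cv2.cvtColor(w['color'],cv2.COLOR_RGB2HSV)
m=cv2.inRange(h,(0,90,40),(14,255,130));m[:,:225]=0;m[:,275:]=0;m[:208]=0;m[292:]=0
n,l,st,c=cv2.connectedComponentsWithStats(m);i=1+np.argmax(st[1:,4]);print(st[i],c[i])
ys,xs=np.where(l==i)
f=np.polyfit(ys,xs,1);y0,y1=ys.min(),ys.max()
A=at_z(w,(np.polyval(f,y0),y0),164,s);B=at_z(w,(np.polyval(f,y1),y1),164,s)
print(A,B,np.linalg.norm(A-B),(A+B)/2,np.degrees(np.arctan2(B[1]-A[1],B[0]-A[0]))-90)
# dish outline
m=cv2.inRange(h,(10,0,150),(40,80,255));m=cv2.morphologyEx(m,3,np.ones((15,15)));m[:,:185]=0
n,l,st,c=cv2.connectedComponentsWithStats(m);i=1+np.argmax(st[1:,4]);print(st[i])
cn=max(cv2.findContours((l==i).astype(np.uint8),0,1)[0],key=cv2.contourArea);e=cv2.fitEllipse(cv2.convexHull(cn));print(e,at_z(w,e[0],64,s))
a=np.array(e[0]);print(np.linalg.norm(at_z(w,a+[60,0],64,s)-at_z(w,a,64,s)))
# label tab
m=cv2.inRange(h,(20,120,120),(34,255,255));m[:,200:]=0;m[:,:155]=0;m[:185]=0;m[240:]=0
ys,xs=np.where(m>0);r=cv2.minAreaRect(np.c_[xs,ys].astype(np.float32));print(r,at_z(w,r[0],62,s))
# lens band
b=arm.get_image('top')
cv2.imwrite('pics/l.png',cv2.cvtColor(np.hstack([cv2.resize(arm.get_image('scene')['color'][130:190,350:410],(400,400)),cv2.resize(b['color'][170:220,100:150],(400,400))]),cv2.COLOR_RGB2BGR))
```

```text
[243 208  20  68 809] [250.37206428 241.23362176]
[ 520.77939502 -106.08017931  164.        ] [538.48571899 -29.06599985 164.        ] 79.02339998827013 [529.632557   -67.57308958 164.        ] -12.947862616989056
[  185   150   130   117 11120]
((249.8639373779297, 208.514404296875), (115.91697692871094, 129.24293518066406), 87.29904174804688) [531.77799867 -70.23672895  64.        ]
81.30459010483592
((179.4010009765625, 212.50990295410156), (41.095035552978516, 20.59726905822754), 84.2894058227539) [627.35283935 -83.90159471  62.        ]
```

View pics/l.png

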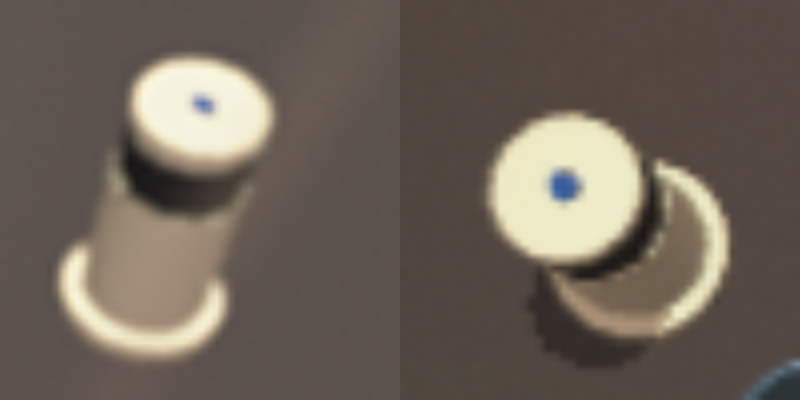

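Run:
```python
from h import *
a=arm.get_image('scene');b=arm.get_image('top')
print(at_z(a,(380.5,145.6),134),at_z(b,(120.5,193.25),134),tri([ray(a,(380.5,145.6)),ray(b,(120.5,193.25))]))
inc((530.5,-66.5,230,168),(530.5,-66.5,141,168))
```

```text
[534.86013177 402.08328949 134.        ] [534.72697254 401.44068715 134.        ] [534.85998761 401.70334136 134.06822624]
t 17.2 pos [ 503.  -151.   330.6] yaw 168.0 tilt [-0.  0.] F [-0.2  0.1  0.1] w 85.2 g 0.0 j [ 0.02  0.15 -0.01 -0.   -1.41 -0.23]
(530.5, -66.5, 230, 168) -> [-0.0884 -0.0093  0.1006] [0. 0. 0.]
(530.5, -66.5, 141, 168) -> [-0.0884 -0.0093  0.1896] [0. 0. 0.]
```

servo_tool --pt "0.45 -0.02 -0.002 0 0 0 0" --pt "0.45 -0.05 -0.005 0.02 0 0 0" --pt "0.45 -0.075 -0.008 0.05 0 0 0" --pt "0.45 -0.088 -0.009 0.08 0 0 0" --pt "0.45 -0.088 -0.009 0.1 0 0 0" --pt "0.45 -0.088 -0.009 0.1 0 0 0"

```text
clock: 17.95
position: [529.2, -66.7, 229.1]
ee_rot: [-0.629, 0.777, 0.001, -0.002]
contact_force: [-1.0, 0.4, 0.3]
gripper_width: 38.3
grasp_force: 0.0
```

Run:
```python
from h import *
s=arm.read_state();w=arm.get_image('wrist');save(w,'w4.png')
inc((530.5,-66.5,141,168))
```

```text
t 18.0 pos [530.1 -67.  230.6] yaw 168.02 tilt [-0.05 -0.03] F [ 0.5 -0.1  1. ] w 38.6 g 0.0 j [ 0.18  0.21 -0.17  0.   -1.18 -0.39]
(530.5, -66.5, 141, 168) -> [-0.0006 -0.0003  0.0896] [ 0.04 -0.04  0.02]
```

View pics/w4.png

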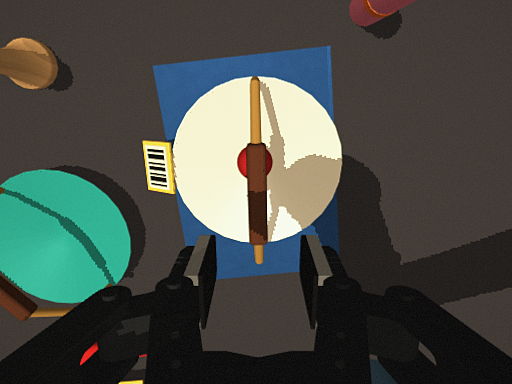

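servo_tool --pt "0.45 0 0 0.015 0 0 -1" --pt "0.45 0 0 0.04 0 0 -1" --pt "0.45 0 0 0.065 0 0 -1" --pt "0.45 0 0 0.082 0 0 -1" --pt "0.45 0 0 0.089 0 0 -1" --pt "0.3 0 0 0.089 0 0 -1" --pt "0.25 0 0 0.089 0 0 -1" --pt "0.22 0 0 0.089 0 0 -1" --pt "0.2 0 0 0.089 0 0 -1" --pt "0.18 0 0 0.089 0 0 -1" --pt "0.16 0 0 0.089 0 0 -1" --pt "0.14 0 0 0.089 0 0 -1"

```text
clock: 19.5
position: [529.7, -66.8, 141.8]
ee_rot: [-0.636, 0.772, 0.0, -0.0]
contact_force: [-1.2, 1.8, 3.1]
gripper_width: 12.2
grasp_force: 17.6
```

servo_tool --pt "0.1 0 0 0 0 0 0" --pt "0 0 0 0 0 0 0" --pt "0 0 0 0 0 0 0" --pt "0 0 0 0 0 0 0" --pt "0 0 0 0 0 0 0" --pt "0 0 0 0 0 0 0" --pt "0 0 0 0 0 0 0"

```text
clock: 20.38
position: [530.1, -66.9, 142.0]
ee_rot: [-0.636, 0.772, -0.0, 0.0]
contact_force: [-2.4, 1.1, 4.8]
gripper_width: 8.3
grasp_force: 59.6
```

Run:
```python
from h import *
inc((530.5,-66.5,221,169))
s=arm.read_state();w=arm.get_image('wrist')
for t,z in(('label',62),('ball_center',61)):
    for x in arm.spot_point('wrist',t)[:2]: print(t,np.round(x['centre'],1),round(x['p'],2),np.round(at_z(w,x['centre'],z,s),1))
```

```text
t 20.38 pos [530.1 -66.9 142. ] yaw 169.01 tilt [ 0.01 -0.01] F [-2.4  1.1  4.8] w 8.3 g 59.6 j [ 0.18  0.29 -0.31  0.   -0.97 -0.37]
(530.5, -66.5, 221, 169) -> [-0.0005 -0.0003 -0.079 ] [-0.01 -0.01  0.01]
label [127.6 191.1] 0.66 [628.5 -83.7  62. ]
ball_center [254.8 187.6] 0.94 [533.1 -67.6  61. ]
```

servo_tool --pt "0 0 0 -0.0005 0 0 0" --pt "0 0 0 -0.0015 0 0 0" --pt "0 0 0 -0.003 0 0 0" --pt "0 0 0 -0.005 0 0 0" --pt "0 0 0 -0.0075 0 0 0" --pt "0 0 0 -0.01 0 0 0" --pt "0 0 0 -0.012 0 0 0" --pt "0 0 0 -0.013 0 0 0" --pt "0 0 0 -0.0135 0 0 0" --pt "0 0 0 -0.0135 0 0 0"

```text
clock: 21.78
position: [530.1, -66.9, 155.1]
ee_rot: [-0.636, 0.772, -0.0, 0.0]
contact_force: [0.4, -0.0, 0.0]
gripper_width: 0.0
grasp_force: 0.0
```

```bash
cat > chk.py <<'E'
from h import *
inc()
s=arm.read_state();print('torq',np.round(s['wrist_torque'],2))
w=arm.get_image('wrist');H=np.array(w['hand_eye'])
# ball by colour -> tool frame at tool-z depth of ball (TCP z 142 - 61 = 81 below)
h=cv2.cvtColor(w['color'],cv2.COLOR_RGB2HSV)
def tool(px,z):
    d=H[:3,:3]@np.array([(px[0]-w['cx'])/w['fx'],(px[1]-w['cy'])/w['fy'],1]);o=H[:3,3];return o+d*(z-o[2])/d[2]
m=cv2.inRange(h,(0,180,80),(6,255,255))|cv2.inRange(h,(174,180,80),(180,255,255));m[:,:190]=0;m[:,330:]=0;m[260:]=0
n,l,st,c=cv2.connectedComponentsWithStats(m)
if n>1:
    i=1+np.argmax(st[1:,4]);print('ball',st[i],np.round(tool(c[i],81),1))
m=cv2.inRange(h,(20,120,120),(34,255,255));m[:,170:]=0;m[:,:80]=0;m[130:]&=255;m[:130]=0;m[250:]=0
ys,xs=np.where(m>0);
if len(xs)>20: r=cv2.minAreaRect(np.c_[xs,ys].astype(np.float32));print('tab',np.round(r[0],1),np.round(r[1],1),np.round(tool(r[0],80),1))
# dish rim ellipse
m=cv2.inRange(h,(10,0,120),(40,90,255));m=cv2.morphologyEx(m,3,np.ones((15,15)))
n,l,st,c=cv2.connectedComponentsWithStats(m);i=1+np.argmax(st[1:,4]);print('dish',st[i])
for t in('label','ball_center'):
    for x in arm.spot_point('wrist',t)[:1]: print(t,np.round(x['centre'],1),round(x['p'],2),np.round(tool(x['centre'],80),1))
E
python3 chk.py
```

```text
t 21.77 pos [530.1 -66.9 155.1] yaw 169.0 tilt [0.01 0.  ] F [ 0.4 -0.   0. ] w 0.0 g 0.0 j [ 0.18  0.28 -0.29  0.   -1.   -0.37]
torq [ 0.01 -0.03 -0.01]
ball [ 216  160   34   44 1077] [  5.5 -20.1  81. ]
tab [135.3 185.4] [70.8 33.8] [  2.2 -93.4  80. ]
dish [  118    74   248   200 29713]
label [133.2 183.7] 0.94 [  3.5 -94.9  80. ]
ball_center [237.6 182.1] 0.95 [  4.8 -16.   80. ]
```

Run:
```python
from h import *
s=arm.read_state();w=arm.get_image('wrist');a=arm.get_image('scene');b=arm.get_image('top')
for n,im in(('wrist',w),('scene',a),('top',b)):
  for t,z in(('label',62),('ball_center',61),('dish_grip',160),('dish',30)):
    for x in arm.spot_point(n,t)[:4]:
        P=at_z(im,x['centre'],z,s)
        if np.hypot(P[0]-560,P[1]+66)<110: print(n,t,np.round(x['centre'],1),round(x['p'],2),np.round(P,1))
print(proj(a,[[530,-67,155],[530,-67,160]]))
L=cv2.resize(w['color'][40:330,80:400],(440,400))
A=cv2.resize(a['color'][150:250,190:280],(360,400),interpolation=2)
cv2.imwrite('pics/f.png',cv2.cvtColor(np.hstack([L,A]),cv2.COLOR_RGB2BGR))
```

```text
wrist ball_center [237.1 181.3] 0.64 [546.7 -71.6  61. ]
wrist ball_center [255.9 240. ] 0.45 [541.8 -18.5  61. ]
wrist dish_grip [259.1 238.8] 0.75 [530.6 -64.9 160. ]
wrist dish [257.  175.7] 0.76 [531.8 -65.1  30. ]
scene label [236.3 233.4] 0.73 [622.5 -83.1  62. ]
scene dish_grip [229.4 186.6] 0.72 [539.  -67.5 160. ]
scene dish [230.3 211.5] 0.66 [525.  -70.2  30. ]
top ball_center [269.3 202.1] 0.19 [549.9 -67.4  61. ]
top dish_grip [269.4 202.2] 0.69 [530.  -64.2 160. ]
top dish [266.4 208. ] 0.87 [535.4 -59.9  30. ]
[[228.64599101 185.29827349]
 [228.50429476 184.10229744]]
```

View pics/f.png

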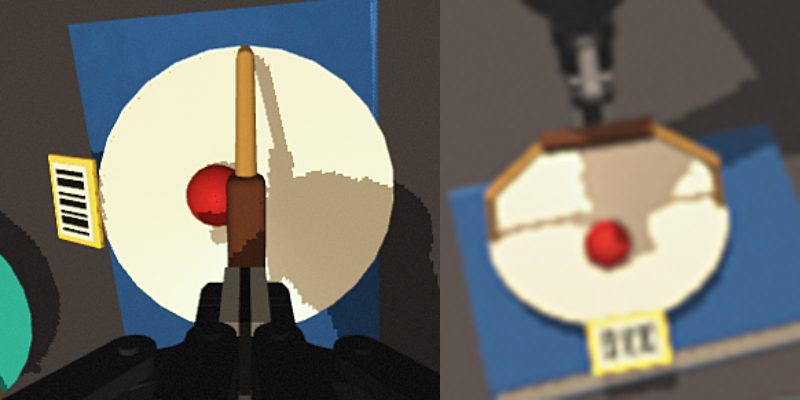

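Run:
```python
from h import *
w=arm.get_image('wrist');im=dict(w)
q=lambda yaw:R.from_matrix(np.array([np.cross([np.cos(yaw),np.sin(yaw),0],[0,0,-1]),[np.cos(yaw),np.sin(yaw),0],[0,0,-1]]).T).as_quat()
S={'w3':dict(position=[503,-151.1,330.7],ee_rot=q(np.radians(168))),'w4':dict(position=[530.1,-67,230.6],ee_rot=q(np.radians(168))),'f':arm.read_state()}
def wood(img,y0,y1):
    h=cv2.cvtColor(img,cv2.COLOR_RGB2HSV)
    for y in range(y0,y1):
        r=h[y,225:285];k=np.where((r[:,2]<140)&(r[:,1]>100)&(r[:,0]<16))[0]
        print(y,(225+k.min(),225+k.max()) if len(k) else None,end=' ')
    print()
for n,(a,b,c,d) in dict(w3=(206,216,274,286),w4=(138,150,238,250)).items():
    g=cv2.cvtColor(cv2.imread(f'pics/{n}.png'),4); wood(g,a,b); wood(g,c,d)
wood(w['color'],160,172)
N=tri([ray(im,(250,211),S['w3']),ray(im,(256.5,144),S['w4']),ray(im,(259,167),S['f'])]);F=tri([ray(im,(251.5,281),S['w3']),ray(im,(259,244),S['w4'])])
print(N,F,np.linalg.norm(N-F))
N=tri([ray(im,(250,211),S['w3']),ray(im,(256.5,144),S['w4'])]);print(N)
```

```text
206 (np.int64(238), np.int64(262)) 207 (np.int64(238), np.int64(262)) 208 (np.int64(258), np.int64(262)) 209 (np.int64(258), np.int64(262)) 210 (np.int64(237), np.int64(262)) 211 (np.int64(243), np.int64(262)) 212 (np.int64(243), np.int64(262)) 213 (np.int64(242), np.int64(261)) 214 (np.int64(242), np.int64(261)) 215 (np.int64(242), np.int64(260)) 
274 (np.int64(245), np.int64(256)) 275 (np.int64(246), np.int64(255)) 276 (np.int64(247), np.int64(255)) 277 (np.int64(248), np.int64(248)) 278 None 279 None 280 None 281 None 282 None 283 None 284 None 285 (np.int64(254), np.int64(254)) 
138 None 139 None 140 None 141 None 142 None 143 (np.int64(249), np.int64(263)) 144 (np.int64(248), np.int64(263)) 145 (np.int64(248), np.int64(265)) 146 (np.int64(247), np.int64(265)) 147 (np.int64(246), np.int64(265)) 148 (np.int64(244), np.int64(265)) 149 (np.int64(243), np.int64(266)) 
238 (np.int64(250), np.int64(267)) 239 (np.int64(250), np.int64(267)) 240 (np.int64(250), np.int64(267)) 241 (np.int64(250), np.int64(266)) 242 (np.int64(250), np.int64(266)) 243 (np.int64(251), np.int64(265)) 244 (np.int64(252), np.int64(263)) 245 None 246 None 247 None 248 None 249 None 
160 (np.int64(231), np.int64(244)) 161 (np.int64(229), np.int64(247)) 162 (np.int64(227), np.int64(249)) 163 (np.int64(225), np.int64(250)) 164 (np.int64(225), np.int64(250)) 165 (np.int64(225), np.int64(250)) 166 (np.int64(225), np.int64(267)) 167 (np.int64(246), np.int64(269)) 168 (np.int64(246), np.int64(270)) 169 (np.int64(245), np.int64(270)) 170 (np.int64(245), np.int64(271)) 171 (np.int64(245), np.int64(271)) 
[ 523.50491235 -101.86672013  159.57919922] [532.97371975 -48.27812614 207.63462559] 72.59972260736777
[ 523.6145006  -101.29462912  158.68926156]
```

servo_tool --pt "0.4 0 0 -0.02 0 0 0" --pt "0.4 0 0 -0.03 0 0 0" --pt "0.4 0 0 -0.03 0 0 0" --pt "0.4 0 0 -0.02 0 0 0" --pt "0.4 0 0 0 0 0 0" --pt "0.4 0 0 0.015 0 0 0" --pt "0.4 0 0 0.023 0 0 0" --pt "0.3 0 0 0.023 0 0 0" --pt "0.25 0 0 0.023 0 0 0" --pt "0.2 0 0 0.023 0 0 0" --pt "0.16 0 0 0.023 0 0 0" --pt "0.14 0 0 0.023 0 0 0"

```text
clock: 24.22
position: [530.0, -66.8, 132.8]
ee_rot: [-0.636, 0.772, -0.0, 0.0]
contact_force: [-3.3, 2.2, 5.0]
gripper_width: 12.8
grasp_force: 38.3
```

servo_tool --pt "0.12 0 0 0 0 0 0" --pt "0.12 0 0 0 0 0 0" --pt "0.12 0 0 0 0 0 0"

```text
clock: 24.6
position: [530.0, -66.8, 132.9]
ee_rot: [-0.636, 0.772, -0.0, 0.0]
contact_force: [-3.3, 1.7, 5.8]
gripper_width: 12.5
grasp_force: 59.2
```

Run:
```python
from h import *
inc()
a=arm.get_image('scene');b=arm.get_image('top')
# bar rows in the scene picture near column 222..240
h=cv2.cvtColor(a['color'],cv2.COLOR_RGB2HSV)
for c in(218,222,236,240):
    print(c,[(y,*h[y,c]) for y in range(176,194)])
print(proj(a,[[530,-67,160],[537,-30,160],[523,-104,160],[537,-30,145],[523,-104,145]]))
```

```text
t 24.6 pos [530.  -66.8 132.9] yaw 169.02 tilt [ 0.01 -0.  ] F [-3.3  1.7  5.8] w 12.5 g 59.2 j [ 0.18  0.3  -0.32  0.   -0.95 -0.37]
218 [(176, np.uint8(13), np.uint8(39), np.uint8(92)), (177, np.uint8(10), np.uint8(33), np.uint8(92)), (178, np.uint8(12), np.uint8(36), np.uint8(93)), (179, np.uint8(9), np.uint8(36), np.uint8(93)), (180, np.uint8(13), np.uint8(34), np.uint8(91)), (181, np.uint8(9), np.uint8(44), np.uint8(93)), (182, np.uint8(9), np.uint8(94), np.uint8(109)), (183, np.uint8(9), np.uint8(147), np.uint8(127)), (184, np.uint8(11), np.uint8(159), np.uint8(128)), (185, np.uint8(10), np.uint8(155), np.uint8(120)), (186, np.uint8(10), np.uint8(160), np.uint8(97)), (187, np.uint8(12), np.uint8(111), np.uint8(78)), (188, np.uint8(25), np.uint8(61), np.uint8(138)), (189, np.uint8(29), np.uint8(51), np.uint8(230)), (190, np.uint8(31), np.uint8(23), np.uint8(249)), (191, np.uint8(30), np.uint8(20), np.uint8(246)), (192, np.uint8(29), np.uint8(21), np.uint8(245)), (193, np.uint8(29), np.uint8(22), np.uint8(245))]
222 [(176, np.uint8(9), np.uint8(32), np.uint8(79)), (177, np.uint8(
[... 2067 characters left out ...]
5)), (183, np.uint8(10), np.uint8(147), np.uint8(64)), (184, np.uint8(12), np.uint8(106), np.uint8(72)), (185, np.uint8(16), np.uint8(80), np.uint8(128)), (186, np.uint8(17), np.uint8(75), np.uint8(181)), (187, np.uint8(16), np.uint8(74), np.uint8(197)), (188, np.uint8(17), np.uint8(73), np.uint8(196)), (189, np.uint8(17), np.uint8(73), np.uint8(195)), (190, np.uint8(17), np.uint8(73), np.uint8(195)), (191, np.uint8(16), np.uint8(73), np.uint8(195)), (192, np.uint8(16), np.uint8(73), np.uint8(196)), (193, np.uint8(17), np.uint8(74), np.uint8(194))]
[[228.50429476 184.10229744]
 [242.52920803 182.02287708]
 [214.37860869 186.196659  ]
 [242.78954578 185.59458723]
 [214.96426383 189.74577856]]
```

servo_tool --pt "0.18 0 0 0 0 0 0" --pt "0.3 0 0 0 0 0 0" --pt "0.3 0 0 0.004 0 0 0" --pt "0.3 0 0 0.008 0 0 0" --pt "0.3 0 0 0.008 0 0 0" --pt "0.25 0 0 0.008 0 0 0" --pt "0.2 0 0 0.008 0 0 0" --pt "0.18 0 0 0.008 0 0 0" --pt "0.16 0 0 0.008 0 0 0" --pt "0.14 0 0 0.008 0 0 0" --pt "0.1 0 0 0.008 0 0 0" --pt "0 0 0 0.008 0 0 0"

```text
clock: 26.2
position: [529.9, -66.9, 124.4]
ee_rot: [-0.636, 0.772, 0.0, -0.0]
contact_force: [-3.0, 2.0, 4.4]
gripper_width: 12.7
grasp_force: 59.2
```

servo_tool --pt "0 0 0 0 0 0 0" --pt "0 0 0 0 0 0 0" --pt "0 0 0 -0.0005 0 0 0" --pt "0 0 0 -0.001 0 0 0" --pt "0 0 0 -0.0015 0 0 0" --pt "0 0 0 -0.002 0 0 0" --pt "0 0 0 -0.003 0 0 0" --pt "0 0 0 -0.004 0 0 0" --pt "0 0 0 -0.004 0 0 0"

```text
clock: 27.32
position: [530.2, -66.9, 128.2]
ee_rot: [-0.636, 0.772, -0.0, 0.0]
contact_force: [1.2, -0.3, -4.8]
gripper_width: 12.5
grasp_force: 58.5
```

```bash
python3 chk.py
```

```text
t 27.32 pos [530.2 -66.9 128.2] yaw 169.0 tilt [0.01 0.  ] F [ 1.2 -0.3 -4.8] w 12.5 g 58.5 j [ 0.18  0.3  -0.33 -0.   -0.94 -0.37]
torq [0.02 0.01 0.04]
ball [ 210  169   39   49 1342] [ -3.2 -23.2  81. ]
tab [119.9 196.9] [80.2 37. ] [  -7.  -106.1   80. ]
dish [  101    72   278   213 34195]
label [255.7 182.9] 0.68 [ 4.1 -2.3 80. ]
ball_center [234.5 192.6] 0.63 [ -3.6 -18.5  80. ]
```

servo_tool --pt "0 0 0 -0.001 0 0 0" --pt "0 0 0 -0.003 0 0 0" --pt "0 0 0 -0.006 0 0 0" --pt "0 0 0 -0.01 0 0 0" --pt "0 0 0 -0.0145 0 0 0" --pt "0 0 0 -0.019 0 0 0" --pt "0 0 0 -0.0235 0 0 0" --pt "0 0 0 -0.028 0 0 0" --pt "0 0 0 -0.0325 0 0 0" --pt "0 0 0 -0.037 0 0 0" --pt "0 0 0 -0.0415 0 0 0" --pt "0 0 0 -0.046 0 0 0"

```text
clock: 28.98
position: [530.1, -66.9, 174.4]
ee_rot: [-0.636, 0.772, 0.0, -0.0]
contact_force: [0.2, 0.6, -5.7]
gripper_width: 12.5
grasp_force: 58.5
```

servo_tool --pt "0 0 0 -0.0045 0 0 0" --pt "0 0 0 -0.009 0 0 0" --pt "0 0 0 -0.0135 0 0 0" --pt "0 0 0 -0.018 0 0 0" --pt "0 0 0 -0.022 0 0 0" --pt "0 0 0 -0.0255 0 0 0" --pt "0 0 0 -0.028 0 0 0" --pt "0 0 0 -0.0295 0 0 0" --pt "0 0 0 -0.03 0 0 0" --pt "0 0 0 -0.03 0 0 0"

```text
clock: 30.22
position: [530.1, -66.9, 204.0]
ee_rot: [-0.636, 0.772, 0.0, -0.0]
contact_force: [-0.2, 0.4, -4.9]
gripper_width: 12.5
grasp_force: 58.5
```

```bash
python3 chk.py
```

```text
t 30.23 pos [530.1 -66.9 204. ] yaw 169.0 tilt [-0.01  0.  ] F [-0.2  0.4 -4.9] w 12.5 g 58.5 j [ 0.18  0.23 -0.22 -0.   -1.12 -0.37]
torq [-0.01  0.04 -0.02]
ball [ 210  169   39   49 1343] [ -3.2 -23.2  81. ]
tab [120.1 196.8] [80.5 37. ] [  -6.9 -106.    80. ]
dish [  101    72   278   213 34272]
label [120.3 196.7] 0.83 [  -6.8 -105.8   80. ]
ball_center [234.8 193. ] 0.82 [ -3.9 -18.3  80. ]
```

servo_tool --pt "0 0 0 0 0 0 -0.2" --pt "0 0 0 0 0 0 -0.7" --pt "0 0 0 0 0 0 -1.5" --pt "0 0 0 0 0 0 -2.6" --pt "0 0 0 0 0 0 -4" --pt "0 0 0 0 0 0 -5.6" --pt "0 0 0 0 0 0 -7.4" --pt "0 0 0 0 0 0 -9.4" --pt "0 0 0 0 0 0 -11.4" --pt "0 0 0 0 0 0 -13.4" --pt "0 0 0 0 0 0 -15.4" --pt "0 0 0 0 0 0 -17.4"

```text
clock: 31.88
position: [530.1, -66.9, 204.1]
ee_rot: [0.746, -0.666, 0.0, 0.0]
contact_force: [-0.5, -0.6, -6.1]
gripper_width: 12.7
grasp_force: 58.5
```

servo_tool --pt "0 0 0 0 0 0 -2" --pt "0 0 0 0 0 0 -4" --pt "0 0 0 0 0 0 -6" --pt "0 0 0 0 0 0 -8" --pt "0 0 0 0 0 0 -10" --pt "0 0 0 0 0 0 -12" --pt "0 0 0 0 0 0 -14" --pt "0 0 0 0 0 0 -16" --pt "0 0 0 0 0 0 -18" --pt "0 0 0 0 0 0 -20" --pt "0 0 0 0 0 0 -22" --pt "0 0 0 0 0 0 -24"

```text
clock: 33.38
position: [530.1, -66.9, 204.1]
ee_rot: [0.868, -0.496, 0.0, -0.0]
contact_force: [0.4, -0.4, -4.9]
gripper_width: 12.4
grasp_force: 58.5
```

servo_tool --pt "0 0 0 0 0 0 -2" --pt "0 0 0 0 0 0 -4" --pt "0 0 0 0 0 0 -6" --pt "0 0 0 0 0 0 -8" --pt "0 0 0 0 0 0 -10" --pt "0 0 0 0 0 0 -12" --pt "0 0 0 0 0 0 -14" --pt "0 0 0 0 0 0 -16" --pt "0 0 0 0 0 0 -18" --pt "0 0 0 0 0 0 -20" --pt "0 0 0 0 0 0 -22" --pt "0 0 0 0 0 0 -24"

```text
clock: 34.88
position: [530.1, -66.9, 204.1]
ee_rot: [0.952, -0.305, 0.0, -0.0]
contact_force: [0.3, -0.3, -4.8]
gripper_width: 12.6
grasp_force: 58.5
```

```bash
echo "inc((530.1,-66.9,204,269.2))" >> chk.py; python3 chk.py
```

```text
t 34.88 pos [530.1 -66.9 204.1] yaw -125.47 tilt [ 0. -0.] F [ 0.3 -0.3 -4.8] w 12.6 g 58.5 j [ 0.18  0.23 -0.22  0.   -1.12  0.77]
torq [-0.01 -0.02 -0.03]
ball [ 210  169   38   49 1342] [ -3.2 -22.   81. ]
tab [120.1 196.9] [80.3 36.6] [  -6.9 -104.7   80. ]
dish [  101    72   278   213 34290]
label [117.2 197.3] 0.81 [  -7.2 -106.9   80. ]
ball_center [232.7 191.9] 0.88 [ -2.9 -18.5  80. ]
t 35.02 pos [530.1 -66.9 204.1] yaw -125.59 tilt [-0.  0.] F [-0.   0.8 -5.2] w 13.0 g 58.5 j [ 0.18  0.23 -0.22 -0.   -1.12  0.77]
(530.1, -66.9, 204, 269.2) -> [-0.      0.      0.0001] [  0.     0.   -34.79]
```

servo_tool --pt "0 0 0 0 0 0 -1" --pt "0 0 0 0 0 0 -2.5" --pt "0 0 0 0 0 0 -4.5" --pt "0 0 0 0 0 0 -6.5" --pt "0 0 0 0 0 0 -8.5" --pt "0 0 0 0 0 0 -10.5" --pt "0 0 0 0 0 0 -12.5" --pt "0 0 0 0 0 0 -14.5" --pt "0 0 0 0 0 0 -16.5" --pt "0 0 0 0 0 0 -18.5" --pt "0 0 0 0 0 0 -20.5" --pt "0 0 0 0 0 0 -22.5"

```text
clock: 36.52
position: [530.1, -66.9, 204.1]
ee_rot: [0.994, -0.113, -0.0, 0.0]
contact_force: [0.3, 0.3, -4.8]
gripper_width: 12.5
grasp_force: 58.5
```

servo_tool --pt "0 0 0 0 0 0 -2" --pt "0 0 0 0 0 0 -4" --pt "0 0 0 0 0 0 -6" --pt "0 0 0 0 0 0 -8" --pt "0 0 0 0 0 0 -9.7" --pt "0 0 0 0 0 0 -11" --pt "0 0 0 0 0 0 -11.8" --pt "0 0 0 0 0 0 -12.2" --pt "0 0 0 0 0 0 -12.3" --pt "0 0 0 0 0 0 -12.3" --pt "0 0 0 0 0 0 -12.3" --pt "0 0 0 0 0 0 -12.3"

```text
clock: 38.02
position: [530.2, -66.9, 204.1]
ee_rot: [1.0, -0.007, 0.0, 0.0]
contact_force: [0.2, -0.8, -4.1]
gripper_width: 12.7
grasp_force: 58.5
```

```bash
cat >> chk.py <<'E'
for n,im in(('top',arm.get_image('top')),('scene',arm.get_image('scene'))):
  for t,z in(('label',142),('ball_center',141),('dish_grip',240),('scanner',6),('dock',0),('mug',0),('king',0)):
    for x in arm.spot_point(n,t)[:4]: print(n,t,round(x['p'],2),np.round(at_z(im,x['centre'],z),1))
E
python3 chk.py
```

```text
t 38.02 pos [530.2 -66.9 204.1] yaw -90.8 tilt [ 0. -0.] F [ 0.2 -0.8 -4.1] w 12.7 g 58.5 j [ 0.18  0.23 -0.22  0.   -1.12  1.38]
torq [-0.04  0.02 -0.03]
ball [ 210  169   38   49 1296] [ -4.1 -21.9  81. ]
tab [119.8 196.8] [80.5 36.9] [  -7.4 -104.3   80. ]
dish [  100    72   279   213 34260]
label [117.6 196.8] 0.59 [  -7.4 -106.    80. ]
ball_center [231.4 193.2] 0.9 [ -4.5 -18.9  80. ]
t 38.17 pos [530.1 -66.9 204.1] yaw -90.8 tilt [0. 0.] F [ 0.7  0.9 -5.2] w 12.6 g 58.5 j [ 0.18  0.23 -0.22 -0.   -1.12  1.38]
(530.1, -66.9, 204, 269.2) -> [-0.      0.      0.0001] [-0. -0. -0.]
top label 0.88 [526.1  30.2 142. ]
top label 0.88 [739.7 211.9 142. ]
top label 0.78 [817.   25.9 142. ]
top label 0.54 [ 540.6 -397.1  142. ]
top ball_center 0.45 [534.9 -46.8 141. ]
top dish_grip 0.63 [525.5 -56.  240. ]
top dish_grip 0.61 [730.6 -14.9 240. ]
top dish_grip 0.46 [ 385.6 -229.3  240. ]
top scanner 0.7 [ 419.4 -265.7    6. ]
top scanner 0.64 [ 390.6 -184.3    6. ]
top scanner 0.39 [ 348.5 -326.8    6. ]
top dock 0.57 [ 421.2 -279.6    0. ]
top mug 0.59 [448.  291.4   0. ]
top king 0.51 [ 741.7 -212.     0. ]
scene label 0.94 [818.7 163.4 142. ]
scene label 0.71 [521.6  33.3 142. ]
scene label 0.64 [901.3  -1.8 142. ]
scene dish_grip 0.86 [827.3 -44.2 240. ]
scene dish_grip 0.75 [833.1 240.7 240. ]
scene dish_grip 0.63 [531.6 -62.8 240. ]
scene scanner 0.87 [ 389.2 -186.1    6. ]
scene scanner 0.79 [ 415.9 -269.2    6. ]
scene scanner 0.59 [ 351.1 -327.9    6. ]
scene dock 0.61 [ 419. -273.    0.]
scene mug 0.57 [431.5 309.6   0. ]
scene king 0.9 [ 746.9 -214.     0. ]
```

```bash
python3 -c "
from h import *
print(arm.job_done())"
```

```text
the job is handed in; nothing more can be done
None
```

The job is handed in: the label was scanned for about 3 s, the scanner is back in its cup, and the dish is held level about 8 cm above the book with its label facing the camera to within about 2°. My first grip on the dish slipped off the handle as I began to lift, which left the red ball about 16 mm off centre towards the label. It stayed there through the lift and turn.

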